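# Set the round fume filter to half airflow

### The arm

A 6-joint arm with a two-finger parallel gripper is mounted at the origin on a cart in front of the work surface, level with it; the furniture and walls round the work are solid. World frame = base frame: x ahead of the robot, y to its left, z up, the work surface at z = 0. Lengths are in m, angles in rad, forces in N, time in s.
With the tool pointing down it reaches from about 0.2 to 0.875 m from the base axis. Payload 3.4 kg.
Tool frame: the origin (TCP) lies at the very end of the fingers, on their centre line; the grasp point (between the pads) lies 19 mm behind it; z points along the fingers, y is the line along which they close (so a half turn about z gives the same grasp; the last joint's range is limited). The gripper opens to 94 mm and grips with 3 to 60 N. Pads are 16 mm wide; open, the fingers measure 119 mm over their backs; the gripper's body (75 mm by 177 mm) begins 78 mm behind the grasp point.
Start: joints at [-0.121, 0.276, 1.505, -0, 1.361, -0.121], TCP at [0.575, -0, 0.205] pointing down, gripper open.
Joint ranges: [-2.89, 2.89], [-0.75, 2.08], [0.22, 2.7], [-1.18, 4.32], [0.11, 2.71], [-2.7, 2.7]. Speed limits (rad/s): [2.57, 2.57, 3.14, 3.14, 3.14, 3.14].

### API

Orientations are given as a rotation vector (axis times angle).
In Python, from workcell import sensors, get_image, camera_model, workorder gives the robot as it stands.
- The arm moves only by the shell command python3 -m jog 'ROWS' [OPENING] [FORCE]. ROWS is JSON, a list of rows, each a list of 6 numbers: the shift along the tool's x, y, z scaled (see below), then the turn, a rotation vector about the tool's x, y, z scaled (see below). A call has 1 to 20 rows; each row is the pose to reach, as a shift and turn from the pose commanded when the call began, along the tool's axes at that moment, turning the shorter way round; what a row does not reach only later rows make up. The controller multiplies each number of a shift by 250 mm and each number of a turn by 180 degrees. A row lasts 1/8 s, in which the tool goes at most 62.5 mm and 10.7 degrees, less where a joint would pass 70% of its speed; a pose out of reach is approached as far as the arm can. A call with a number of a shift or a turn outside -1 to 1 is refused whole. A call with a gripper value outside its range is refused whole. OPENING is the opening, from 0 (shut) to 1 (fully open), set as the call begins (- or left out, the last holds). The fingers move at their own pace and stop on an object; FORCE is the grip in N (left out, the last holds). Time passes only in rows, so rows that repeat a pose let the fingers close. It gives the time, the measured TCP pose, the force, the opening and the grip force at its end, in the units of the state.
- sensors.read_state(): the state, without advancing time (a new reading comes with each control period).
- get_image(name): name is "scene" or "side" or "wrist"; returns the picture (480x640x3 uint8, blue, green, red); there is no depth.
- camera_model(name): a dict with "vertical_fov" (degrees; the focal length in pixels is half the picture's height over the tangent of half this angle, whatever the lens; pixels are square), "cx", "cy" (the principal point, pixels), "xyz" and "rotation" of the camera in the world; the wrist camera has in their place "mount" (4x4, takes a point from camera to tool coordinates, whose origin is the TCP and whose axes are the flange's). Camera axes: x right, y up, looking along -z (the intrinsics and any distortion apply to the point x, -y, -z); pixel columns grow to the right and rows downward; lengths in m; the calibration is good to about 2 mm. A picture is of the moment at which its call begins: read the wrist's pose just before it. camera_model takes no time and is no camera call.
- workorder.close_job(): hands the job in; it is judged then, once.
The state is a dict: "t": time; "q": joint angles; "joint_vel": joint speeds; "effort": joint torques, N m; "position": TCP position; "orientation": TCP orientation; "ft_force": force on the tool from outside, world axes, zero at the start; "moment": the same for the moment, N m; "finger_gap": finger opening in m; "grip_force": force on a finger pad.
Only numpy, scipy, OpenCV 4.12 (cv2) and the standard library are available. Lean on these libraries where they do the work, as an engineer would, in place of code of your own. Each camera call takes 0.05 s, during which the arm holds its last target. There are 200 camera calls.

### The job

Two fume filters stand on the gluing bench, a round one and a square one, each with an airflow lever on its top. Turn the lever of the round filter down to half airflow, so that it points along the long middle mark of its scale, and let go of it. Leave the square filter's lever as it is.

Things in the scene. Friction and masses are not known exactly. Their poses are not given: they have to be found in the camera images.
- round_filter: Fume filter: grey upright drum, 175 mm across, 110 mm high, slots round its side, fixed. Origin: centre of its underside, on the bench; z up; the lever's hinge axis is the vertical through it. On top a metal scale plate (top at 112 mm) has five dark marks over a quarter turn; the long middle one (half airflow) lies along the filter's own -x, roughly towards the robot.
- round_lever (a joint): Angle of the round filter's lever, rad: 0 = shut (end mark 45 degrees to the filter's +y side of the middle mark), 0.785 = half (middle mark), 1.571 = fully open (end mark on the -y side); grows anticlockwise seen from above; stops at both ends. Starts at 1.15 to 1.5. Light friction (about 1.5 N at the knob) keeps it where it is left.
- round_knob (a point): Centre of the top of the black knob on the round filter's lever: upright cylinder, 22 mm in diameter, 44 mm high, fixed to the lever arm 80 mm from the hinge axis. Its top is 172 mm above the bench; the steel arm under it is a flat bar 16 mm wide, 122 to 127 mm above the bench, ending 8 mm beyond the knob's axis.
- square_knob (a point): Centre of the top of the knob on the square filter's lever, which is to stay where it is. The square filter is a grey box, 168 by 168 mm and 110 mm high, with level louvres in its sides; its lever, knob and scale are the same as those of the round one.

How it is judged:
By the outcome, as a careful person would: the job done as asked, in the order asked, and still so for the second after the job is handed in, with the robot touching nothing.
It also fails if it takes over 26 s, if anything falls off the work surface, if the arm or the gripper's body presses on something with over 40 N, if the wrist force passes 120 N, or if a joint passes its speed limit or range.

## Working session

There is one attempt and no reset: what is moved stays moved. The work goes in short steps, Python scripts to look and compute and a shell command to move; the robot and the scene stay as the last step left them, time stands still between calls to the robot, and variables do not carry over. Pictures are saved under pics/ and viewed, at most 10 in all, crops included, and the job is handed in when it is done.

```bash
mkdir -p pics; python3 - <<'E'
from workcell import sensors,get_image,camera_model
import cv2
for n in("scene","side","wrist"):
    print(n,camera_model(n))
s=sensors.read_state();print(s)
for n in("scene","wrist"): cv2.imwrite(f"pics/{n}0.png",get_image(n))
E
```

```text
scene {'vertical_fov': 46.88887245569949, 'cx': 317.3809417469246, 'cy': 233.50311295666089, 'xyz': array([0.33629518, 0.64142135, 0.95565926]), 'rotation': array([ 0.12036485, -0.79935978, -2.70337839])}
side {'vertical_fov': 49.78244145349232, 'cx': 318.11132669182086, 'cy': 230.03118172108663, 'xyz': array([ 1.20567069, -0.21108503,  0.71888713]), 'rotation': array([0.82841437, 0.52631404, 1.00775107])}
wrist {'vertical_fov': 71.5703193296998, 'cx': 320.77079951338754, 'cy': 236.3861044188914, 'mount': array([[-2.04422481e-04,  9.68342819e-01,  2.49624004e-01,
         7.07597112e-02],
       [ 9.99999709e-01,  3.81412745e-04, -6.60657105e-04,
         3.70290226e-04],
       [-7.34952340e-04,  2.49623796e-01, -9.68342615e-01,
        -1.79113203e-01],
       [ 0.00000000e+00,  0.00000000e+00,  0.00000000e+00,
         1.00000000e+00]])}
{'t': 0.0, 'q': array([-1.21025350e-01,  2.76558230e-01,  1.50609385e+00, -2.78989391e-05,
        1.36065436e+00, -1.20987974e-01]), 'joint_vel': array([ 0.00082544, -0.00232018, -0.00174581,  0.00088787, -0.00128335,
       -0.00051394]), 'effort': array([ 1.66144628e-04, -4.04588020e+01, -2.37234324e+01,  7.02253589e-02,
        3.46444664e-02, -1.77189750e-04]), 'position': array([5.74459112e-01, 3.50887253e-05, 2.04641335e-01]), 'orientation': array([-2.22053398e+00, -2.22046396e+00,  1.69286607e-03]), 'ft_force': array([ 1.16965214, -0.42645486,  1.16340922]), 'moment': array([-0.02518589,  0.02111832, -0.01999417]), 'grip_force': 0.0, 'finger_gap': 0.09404779985230773}
```

View pics/scene0.png

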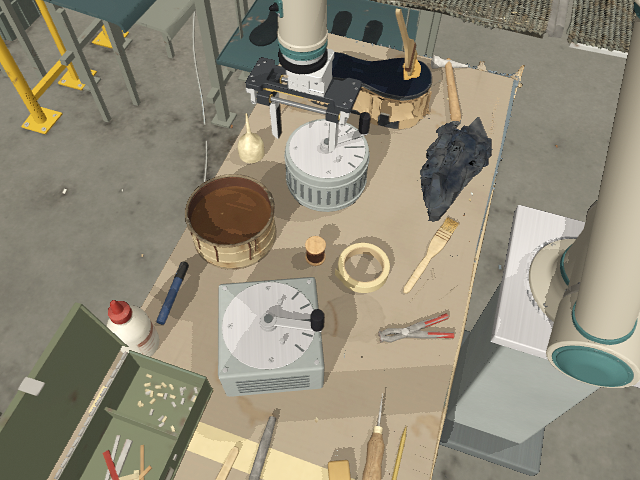

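View pics/wrist0.png

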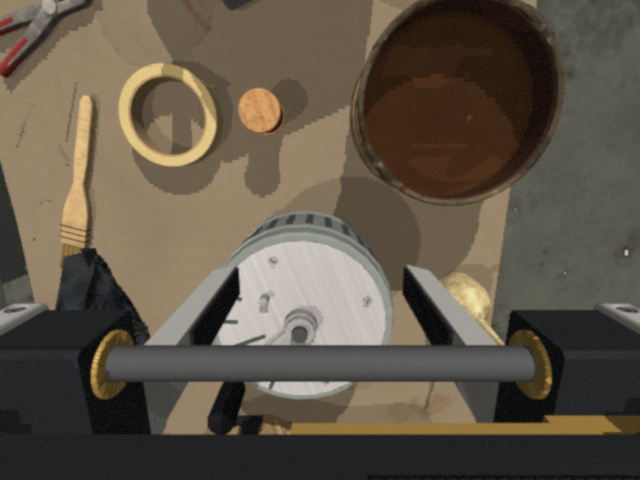

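The scene view shows the round filter under the gripper: hub about (327,146), knob top about (364,118). The square filter is nearer the camera at (270,320). The wrist view has the round hub at about (300,333) and the knob at (225,405). Next I'll crop the scene and side views.

```bash
python3 - <<'E'
from workcell import get_image
import cv2
a=cv2.imread("pics/scene0.png")[100:220,270:400]
cv2.imwrite("pics/sc.png",cv2.resize(a,None,fx=5,fy=5,interpolation=cv2.INTER_CUBIC)[:600])
cv2.imwrite("pics/side0.png",get_image("side"))
E
```

```text
(no output)
```

View pics/sc.png

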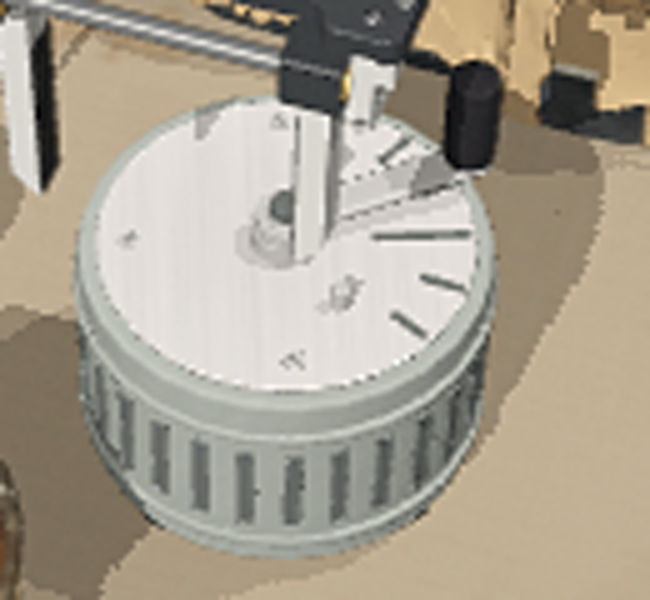

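View pics/side0.png

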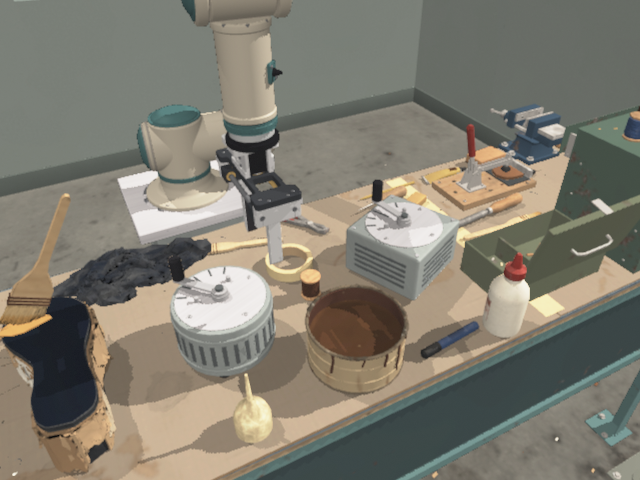

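The crop shows the long middle mark from (344.4,147.4) to (364,146.8) in full-image pixels, short marks at (355,155.6)–(363,158.4), (348.4,162.8)–(355,167.4) and (346.4,132.6)–(351.6,128.2), and the knob top at (365,114.5). In the side view the round knob top is at (176,258) and the hub at (219,288).

```bash
cat > h.py <<'E'
import numpy as np
from scipy.spatial.transform import Rotation as R
from workcell import camera_model
def ray(n,u,v,st=None):
    m=camera_model(n); f=240/np.tan(np.radians(m["vertical_fov"]/2))
    d=np.array([(u-m["cx"])/f,-(v-m["cy"])/f,-1])
    if n!="wrist": return np.array(m["xyz"]),R.from_rotvec(m["rotation"]).apply(d)
    T=np.eye(4);T[:3,:3]=R.from_rotvec(st["orientation"]).as_matrix();T[:3,3]=st["position"]
    T=T@m["mount"]; return T[:3,3],T[:3,:3]@d
def at(n,u,v,z,st=None):
    o,d=ray(n,u,v,st); return o+d*(z-o[2])/d[2]
E
python3 - <<'E'
from h import *
np.set_printoptions(precision=4,suppress=True)
L=[((344.4,147.4),(364,146.8)),((355,155.6),(363,158.4)),((348.4,162.8),(355,167.4)),((346.4,132.6),(351.6,128.2))]
A=[];b=[]
for a,c in L:
    p=at("scene",*a,.112);q=at("scene",*c,.112);d=(q-p)[:2];d/=np.linalg.norm(d)
    print(p,q,np.degrees(np.arctan2(d[1],d[0])));n=np.array([-d[1],d[0]]);A.append(n);b.append(n@p[:2])
print("meet",np.linalg.lstsq(np.array(A),np.array(b),rcond=None)[0])
print("plate c",at("scene",270+286/5,100+243/5,.112))
print("knob",at("scene",365,114.5,.172),at("side",176,257.5,.172))
print("hub",at("scene",270+283/5,100+205/5,.133),at("side",219,288,.133))
E
```

```text
[ 0.5215 -0.0902  0.112 ] [ 0.4846 -0.1049  0.112 ] -158.2441477185464
[ 0.4951 -0.0765  0.112 ] [ 0.4779 -0.0749  0.112 ] 174.37017973060205
[ 0.502  -0.0543  0.112 ] [ 0.4862 -0.0474  0.112 ] 156.30759748549372
[ 0.5297 -0.13    0.112 ] [ 0.5232 -0.1454  0.112 ] -112.95771130337769
meet [ 0.5519 -0.0789]
plate c [ 0.5533 -0.0756  0.112 ]
knob [ 0.4959 -0.1331  0.172 ] [ 0.496 -0.127  0.172]
hub [ 0.5553 -0.0763  0.133 ] [ 0.559  -0.0779  0.133 ]
```

```bash
python3 - <<'E'
from h import *
o1,d1=ray("scene",400,12);o2,d2=ray("side",62,198)
s=np.linalg.lstsq(np.c_[d1,-d2],o2-o1,rcond=None)[0];print("brush tip",o1+s[0]*d1,o2+s[1]*d2)
E
python3 -m jog '[[-0.17,-0.1,-0.04,0,0,-0.05],[-0.35,-0.2,-0.04,0,0,-0.1],[-0.52,-0.316,-0.04,0,0,-0.15],[-0.52,-0.316,-0.04,0,0,-0.2],[-0.52,-0.316,-0.04,0,0,-0.239],[-0.52,-0.316,-0.04,0,0,-0.239],[-0.52,-0.316,-0.04,0,0,-0.239]]' 0.6 15
python3 - <<'E'
from workcell import get_image,sensors
import cv2,pickle
s=sensors.read_state();pickle.dump(s,open("st1.pkl","wb"));cv2.imwrite("pics/w1.png",get_image("wrist"));print(s["position"],s["orientation"])
E
```

```text
brush tip [ 0.47821368 -0.26011926  0.32002199] [ 0.47766084 -0.26099742  0.32114409]
t: 1.02
position: [0.496, -0.1299, 0.2153]
orientation: [-1.254, -2.88, -0.0]
ft_force: [0.6, -0.0, -0.5]
finger_gap: 0.0562
grip_force: 0.0
[ 0.49598394 -0.12988151  0.21533412] [-1.25437002e+00 -2.88005065e+00 -2.39623731e-05]
```

View pics/w1.png

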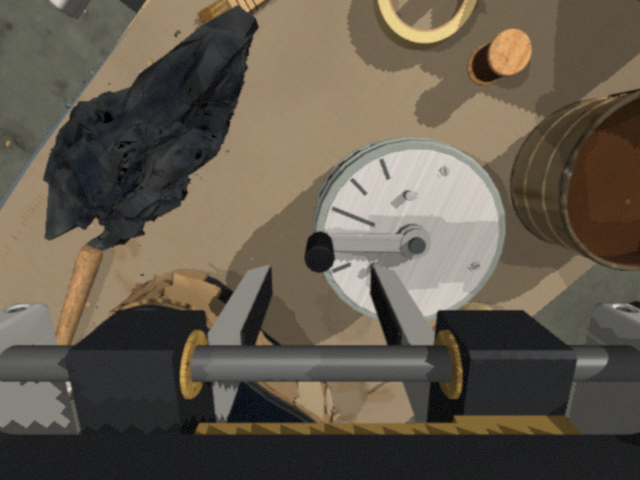

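The wrist view shows the knob at about (320,250) centred between the fingers, the hub at (416,245), the long mark from (333,208) to (374,223), and short marks at (351,179)–(367,195), (381,160)–(389,179) and (332,271)–(350,264).

```bash
cat >> h.py <<'E'
def proj(p,st):
    m=camera_model("wrist"); f=240/np.tan(np.radians(m["vertical_fov"]/2))
    T=np.eye(4);T[:3,:3]=R.from_rotvec(st["orientation"]).as_matrix();T[:3,3]=st["position"]
    c=np.linalg.inv(T@m["mount"])@np.r_[p,1]; return m["cx"]+f*c[0]/-c[2],m["cy"]-f*c[1]/-c[2]
E
python3 - <<'E'
from h import *
import pickle,cv2
np.set_printoptions(precision=4,suppress=True)
s=pickle.load(open("st1.pkl","rb"))
A=[];b=[]
for a,c in [((374,223),(333,208)),((367,195),(351,179)),((389,179),(381,160)),((350,264),(332,271))]:
    p=at("wrist",*a,.112,s);q=at("wrist",*c,.112,s);d=(q-p)[:2];d/=np.linalg.norm(d)
    print(p,q,np.degrees(np.arctan2(d[1],d[0]))%360);n=np.array([-d[1],d[0]]);A.append(n);b.append(n@p[:2])
print("meet",np.linalg.lstsq(np.array(A),np.array(b),rcond=None)[0])
print("hub",at("wrist",416,245,.133,s))
for z in(.172,.128):print("knob px",proj([.496,-.13,z],s))
print("brush low",at("scene",410,75,.12),at("scene",405,45,.2))
im=cv2.imread("pics/w1.png")[130:330,290:510]
cv2.imwrite("pics/w1c.png",cv2.resize(im,None,fx=3,fy=3,interpolation=cv2.INTER_CUBIC))
E
```

```text
[ 0.5225 -0.0916  0.112 ] [ 0.4875 -0.1063  0.112 ] 202.68836840448782
[ 0.5009 -0.0785  0.112 ] [ 0.4816 -0.0781  0.112 ] 178.87704512868623
[ 0.505  -0.0564  0.112 ] [ 0.4889 -0.0501  0.112 ] 158.4229015923266
[ 0.5334 -0.1327  0.112 ] [ 0.5262 -0.1485  0.112 ] 245.406726982607
meet [ 0.5581 -0.0781]
hub [ 0.5551 -0.0802  0.133 ]
knob px (np.float64(321.6293517732988), np.float64(255.13959952832784))
knob px (np.float64(321.4734101944341), np.float64(238.96598554974943))
brush low [ 0.4465 -0.3337  0.12  ] [ 0.4677 -0.3262  0.2   ]
```

View pics/w1c.png

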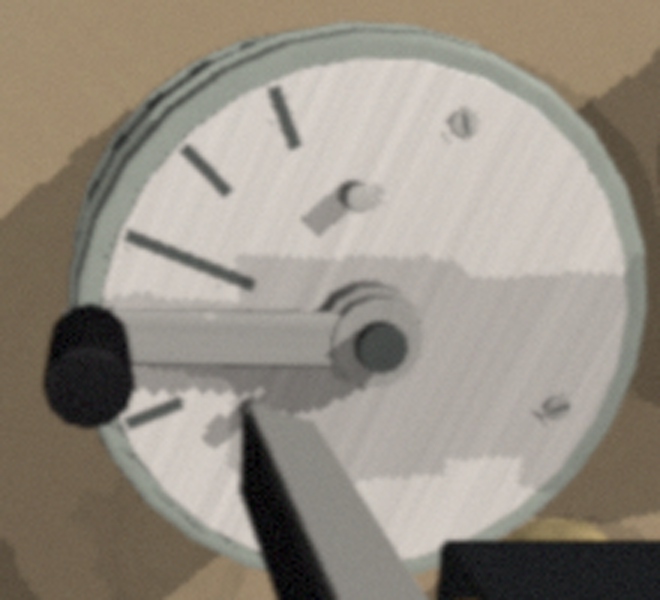

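The enlarged crop shows the knob top at full-image (319,258) against a predicted (322,255), so it agrees to about 2 mm. The middle mark lies at about 202° about the hinge (0.555,-0.079), and the lever at about 221–222°. Now I'll descend and grip.

```bash
python3 -m jog '[[0,0,0.15,0,0,0],[0,0,0.285,0,0,0],[0,0,0.285,0,0,0],[0,0,0.285,0,0,0]]' 0.6 15
python3 -m jog '[[0,0,0,0,0,0],[0,0,0,0,0,0],[0,0,0,0,0,0],[0,0,0,0,0,0],[0,0,0,0,0,0]]' 0 15
```

```text
t: 1.58
position: [0.4969, -0.1302, 0.1453]
orientation: [1.252, 2.88, 0.0]
ft_force: [0.3, -0.5, 0.7]
finger_gap: 0.0561
grip_force: 0.0
t: 2.2
position: [0.4953, -0.1309, 0.1445]
orientation: [-1.251, -2.881, 0.003]
ft_force: [-4.1, -2.9, 4.1]
finger_gap: 0.0218
grip_force: 15.0
```

```bash
python3 -m jog '[[0.028,0.0024,0,0,0,0.028],[0.055,0.0065,0,0,0,0.055],[0.083,0.0136,0,0,0,0.083],[0.106,0.021,0,0,0,0.107],[0.106,0.021,0,0,0,0.107],[0.106,0.021,0,0,0,0.107]]'
python3 -m jog '[[0,0,0,0,0,0],[0,0,0,0,0,0],[0,0,0,0,0,0]]' 0.6
python3 -m jog '[[0,0,-0.15,0,0,0],[-0.1,0,-0.3,0,0,0],[-0.1,0,-0.45,0,0,0],[-0.1,0,-0.45,0,0,0],[-0.1,0,-0.45,0,0,0]]'
python3 - <<'E'
from workcell import get_image,sensors
import cv2,pickle
from h import *
s=sensors.read_state();pickle.dump(s,open("st2.pkl","wb"));im=get_image("wrist");cv2.imwrite("pics/w2.png",im)
u,v=map(int,proj([.52,-.09,.12],s));print(u,v)
y0,x0=max(0,v-90),max(0,u-110)
print(x0,y0);cv2.imwrite("pics/w2c.png",cv2.resize(im[y0:y0+180,x0:x0+220],None,fx=3,fy=3,interpolation=cv2.INTER_CUBIC))
E
```

```text
t: 2.95
position: [0.4811, -0.1072, 0.1445]
orientation: [-1.715, -2.631, 0.001]
ft_force: [-4.3, -1.2, 5.3]
finger_gap: 0.0217
grip_force: 15.0
t: 3.32
position: [0.4822, -0.1068, 0.144]
orientation: [1.716, 2.631, 0.001]
ft_force: [0.9, -0.3, -0.1]
finger_gap: 0.0484
grip_force: 0.0
t: 3.95
position: [0.4914, -0.1295, 0.2557]
orientation: [-1.715, -2.63, -0.0]
ft_force: [-0.4, 0.2, -0.4]
finger_gap: 0.0563
grip_force: 0.0
365 200
255 110
```

View pics/w2c.png

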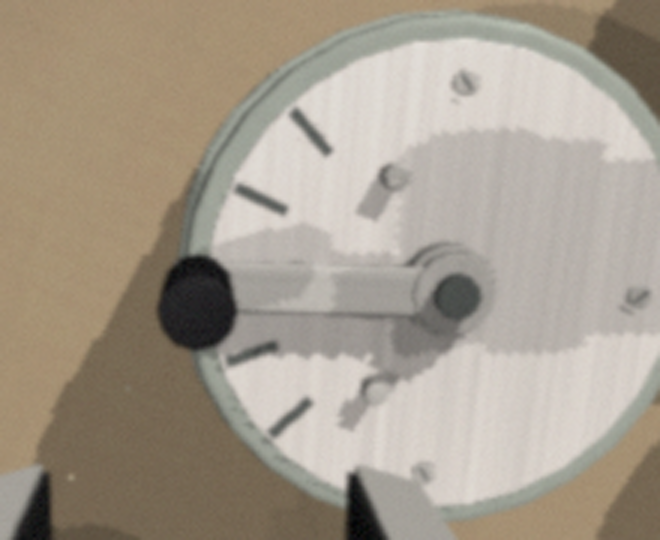

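The crop shows the bar covering the middle mark, with two short marks visible on either side. I'll measure the bar edges against the symmetric marks.

```bash
python3 - <<'E'
from h import *
import pickle
s=pickle.load(open("st2.pkl","rb"))
P=lambda a,z:at("wrist",255+a[0]/3,110+a[1]/3,z,s)[:2]
ang=lambda d:np.degrees(np.arctan2(d[1],d[0]))%360
A=[];b=[];an=[]
for a,c,o in [((329,153),(293,110),45),((285,211),(237,187),22.5),((277,346),(228,360),-22.5),((311,402),(271,433),-45)]:
    p=P(a,.112);q=P(c,.112);d=q-p;d/=np.linalg.norm(d);an.append((ang(d)+o,p,q,o))
    n=np.array([-d[1],d[0]]);A.append(n);b.append(n@p)
c=np.linalg.lstsq(np.array(A),np.array(b),rcond=None)[0];print("hinge",c)
h=P((457,296),.133);print("hub",h)
for x in an:print(x[0],[ang((x[1]+x[2])/2-k)+x[3] for k in(c,h)])
print("bar",ang(P((230,262),.127)-P((415,266),.127)),ang(P((237,311),.127)-P((415,317),.127)))
k=P((197,308),.172);print("knob",k,[(ang(k-j),np.linalg.norm(k-j)) for j in(c,h)])
E
```

```text
hinge [ 0.56020566 -0.08182516]
hub [ 0.5560468  -0.08001158]
200.45484244330487 [np.float64(200.74289783290695), np.float64(200.69451907679806)]
200.17627181197193 [np.float64(199.69857442312804), np.float64(201.11231088872822)]
197.65457754917804 [np.float64(198.03847517712785), np.float64(201.63104650277342)]
198.23632817882776 [np.float64(198.07327868851803), np.float64(202.03039332154748)]
bar 202.51930939477546 201.80265359912545
knob [ 0.48199632 -0.10891193] [(np.float64(199.10285356006767), np.float64(0.08276710705768528)), (np.float64(201.31965953926013), np.float64(0.07949027271833495))]
```

```bash
python3 -m jog '[[0,0.2,-0.1,0,0,0],[-0.1,0.4,-0.1,0,0,0],[-0.13,0.6,-0.1,0,0,0],[-0.13,0.6,-0.1,0,0,0],[-0.13,0.6,-0.1,0,0,0]]'
python3 - <<'E'
from workcell import get_image
import cv2,numpy as np
S=np.mean([get_image("scene") for _ in range(4)],0).astype(np.uint8);T=np.mean([get_image("side") for _ in range(4)],0).astype(np.uint8)
a=cv2.resize(S[105:205,280:380],(600,600),interpolation=cv2.INTER_CUBIC);cv2.imwrite("pics/s2c.png",a)
cv2.imwrite("pics/side2.png",T);cv2.imwrite("pics/scene2.png",S)
E
```

```text
t: 4.62
position: [0.6411, -0.099, 0.28]
orientation: [-1.714, -2.629, 0.002]
ft_force: [-0.3, -0.5, -0.2]
finger_gap: 0.0567
grip_force: 0.0
```

View pics/s2c.png

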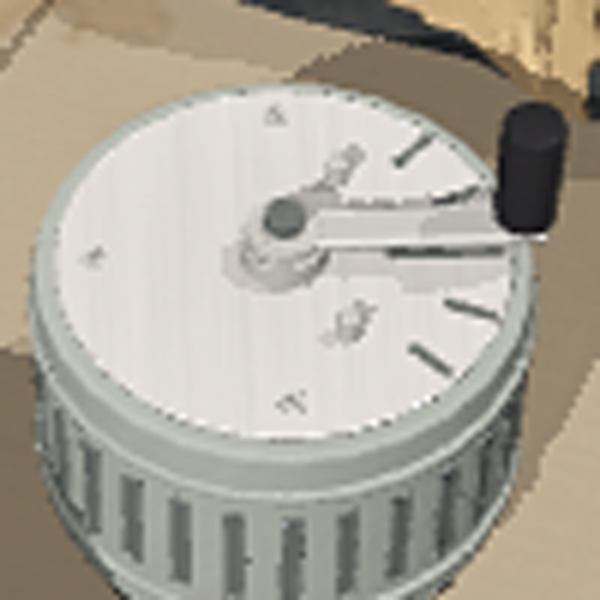

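The scene crop shows the middle mark next to the bar's near edge, nearly parallel to it. I'll zoom in on that strip for a direct comparison.

```bash
python3 - <<'E'
import cv2
S=cv2.imread("pics/scene2.png")
cv2.imwrite("pics/s2d.png",cv2.resize(S[128:158,324:374],(800,480),interpolation=cv2.INTER_NEAREST))
E
```

```text
(no output)
```

View pics/s2d.png

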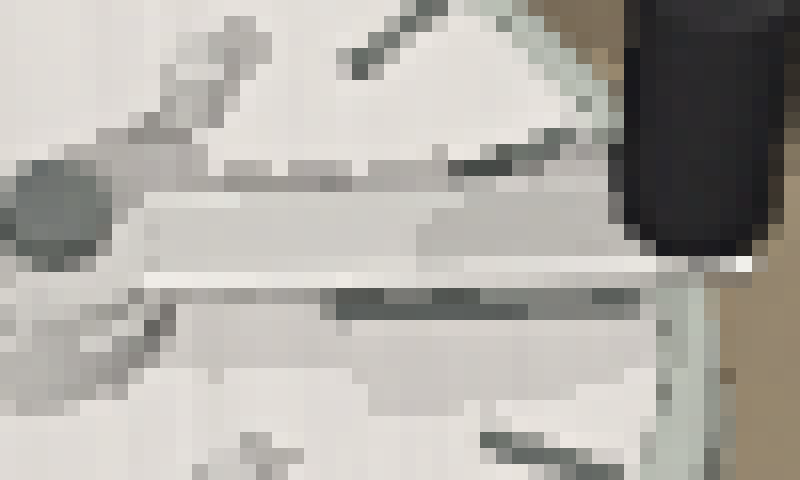

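The bar's near lower edge runs from (150,289) to (745,272) in the crop, and the mark's centre line from (340,303) to (635,299). I'll check the lateral offset, which should be 8 mm at both ends if they are aligned.

```bash
python3 - <<'E'
from h import *
P=lambda u,v,z:at("scene",324+u/16-.5,128+v/16-.5,z)[:2]
for lab,e1,e2,z in(("bottom",(150,289),(745,273),.122),("top",(145,272),(745,256),.127)):
    a,b=P(*e1,z),P(*e2,z);d=(b-a)/np.linalg.norm(b-a);n=np.array([d[1],-d[0]])
    print(lab,np.degrees(np.arctan2(d[1],d[0]))%360)
    for m in((340,303),(635,299)):
        p=P(*m,.112);print(p,(p-a)@n*1000,(p-a)@d*1000)
E
```

```text
bottom 201.48437632283697
[ 0.52164297 -0.0928824 ] -5.74413626393664 24.718927745890294
[ 0.48665166 -0.10594457] -5.083229558332328 62.06293549800618
top 201.47205740809983
[ 0.52164297 -0.0928824 ] -7.3980704612950845 25.60319838304893
[ 0.48665166 -0.10594457] -6.745192942535903 62.947347370662804
```

```bash
python3 - <<'E'
from h import *
import pickle
from scipy.optimize import least_squares
s=pickle.load(open("st2.pkl","rb"))
W=lambda a,z:at("wrist",255+a[0]/3-.33,110+a[1]/3-.33,z,s)[:2]
S=lambda a,z:at("scene",280+a[0]/6-.42,105+a[1]/6-.42,z)[:2]
D=lambda a,z:at("scene",324+a[0]/16-.5,128+a[1]/16-.5,z)[:2]
w=[(W(p,.112),k) for k,pp in((-2,((329,153),(293,110))),(-1,((285,211),(237,187))),(1,((277,346),(228,360))),(2,((311,402),(271,433)))) for p in pp]
c=[(S(p,.112),k) for k,pp in((2,((395,163),(432,138))),(-1,((445,302),(497,318))),(-2,((410,348),(450,374)))) for p in pp]+[(D(p,.112),0) for p in((340,303),(635,299))]
we=[(W(p,.127),-8) for p in((230,262),(415,266))]+[(W(p,.127),8) for p in((237,311),(415,317))]
ce=[(D(p,.122),-8) for p in((150,289),(745,273))]+[(D(p,.127),-8) for p in((145,272),(745,256))]
lat=lambda p,h,t:((p-h)@np.array([-np.sin(t),np.cos(t)]))*1000
for M,E in((w,we),(c,ce)):
    f=lambda x:np.r_[[lat(p,x[:2],x[2]+k*np.pi/8) for p,k in M],[lat(p,x[:2],x[3])-o for p,o in E]]
    r=least_squares(f,[.556,-.08,3.5,3.5]);J=np.linalg.inv(r.jac.T@r.jac)
    print(r.x[:2],np.degrees(r.x[2:]),"lever-mark",np.degrees(r.x[3]-r.x[2]),np.round(r.fun,1))
E
```

```text
[ 0.55658802 -0.07963606] [201.21633041 201.99914146] lever-mark 0.782811046813717 [ 0.1 -0.1  0.3 -0.   0.5 -0.6  0.5 -0.3  0.4 -0.1 -0.3 -0.2]
[ 0.55629618 -0.08077732] [199.39160146 201.4867484 ] lever-mark 2.095146948812197 [ 0.4 -0.7 -0.2 -0.1 -0.6  0.5 -0.1  0.6  0.8  0.8 -0.8 -0.8]
```

Both fits put the lever slightly past the mark, by about 0.8–2°. I'll regrip and nudge it back about 1.2°, which is 1.7 mm at the knob.

```bash
python3 -m jog '[[0,-0.2,0,0,0,0],[0.1,-0.4,0,0,0,0],[0.23,-0.6,0,0,0,0],[0.23,-0.6,0.1,0,0,0],[0.23,-0.6,0.3,0,0,0],[0.23,-0.6,0.45,0,0,0],[0.23,-0.6,0.55,0,0,0],[0.23,-0.6,0.55,0,0,0],[0.23,-0.6,0.55,0,0,0]]' 0.6
python3 -m jog '[[0,0,0,0,0,0],[0,0,0,0,0,0],[0,0,0,0,0,0],[0,0,0,0,0,0],[0,0,0,0,0,0]]' 0 15
python3 -m jog '[[0.0035,0,0,0,0,0.003],[0.007,0,0,0,0,0.007],[0.007,0,0,0,0,0.007],[0.007,0,0,0,0,0.007]]'
python3 -m jog '[[0,0,0,0,0,0],[0,0,0,0,0,0],[0,0,0,0,0,0]]' 0.6
python3 -m jog '[[0,0,-0.15,0,0,0],[-0.1,0,-0.3,0,0,0],[-0.1,0,-0.45,0,0,0],[-0.1,0,-0.45,0,0,0],[-0.1,0,-0.45,0,0,0]]'
python3 - <<'E'
from workcell import get_image,sensors
import cv2,pickle
s=sensors.read_state();pickle.dump(s,open("st3.pkl","wb"));im=get_image("wrist")
cv2.imwrite("pics/w3c.png",cv2.resize(im[110:290,255:475],None,fx=3,fy=3,interpolation=cv2.INTER_CUBIC))
E
```

```text
t: 6.15
position: [0.4826, -0.1074, 0.1454]
orientation: [1.715, 2.629, 0.001]
ft_force: [0.1, 1.1, 0.2]
finger_gap: 0.0564
grip_force: 0.0
t: 6.78
position: [0.4812, -0.1074, 0.1444]
orientation: [-1.716, -2.631, 0.002]
ft_force: [-2.0, -1.2, 3.6]
finger_gap: 0.0215
grip_force: 15.0
t: 7.28
position: [0.4805, -0.1057, 0.1444]
orientation: [-1.745, -2.612, 0.002]
ft_force: [-3.6, -2.4, 4.9]
finger_gap: 0.0215
grip_force: 15.0
t: 7.65
position: [0.4815, -0.1051, 0.144]
orientation: [1.745, 2.612, 0.001]
ft_force: [-0.5, -0.3, 0.4]
finger_gap: 0.0483
grip_force: 0.0
t: 8.28
position: [0.4902, -0.1281, 0.2557]
orientation: [-1.744, -2.611, -0.0]
ft_force: [0.6, 0.6, -1.4]
finger_gap: 0.0566
grip_force: 0.0
```

View pics/w3c.png

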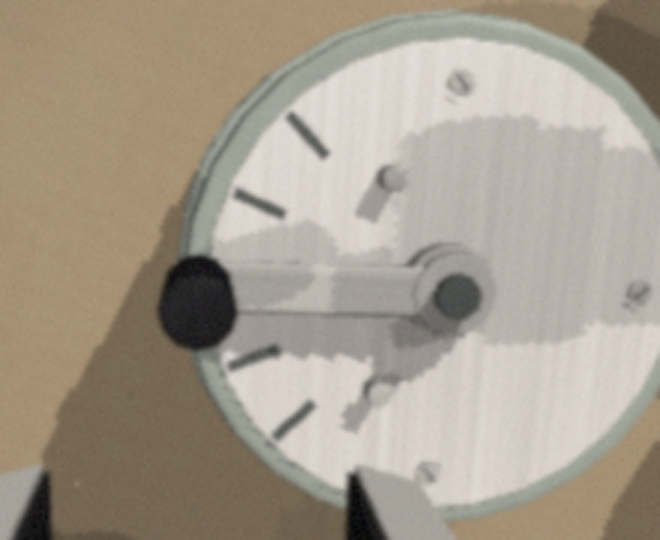

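The last view shows the lever, with its knob at crop (197,308), still over the middle mark. It has turned by the small amount intended, the marks on either side look symmetric, and the gripper is clear.

```bash
python3 -c "
from workcell import workorder;print(workorder.close_job())"
```

```text
the job is handed in; nothing more can be done
None
```

The round filter's lever is set to half airflow, within about 1° of the middle mark by my last estimate, and released; the square filter's lever was not touched, and the job is handed in at about 8.3 s with the gripper clear.

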